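# Fetch the ball tray from its drawer and hold it over the code reader

## Task

Pull the white-fronted drawer of the small dark grey drawer unit out to its stop and leave it open, then lift the blue tray out by its upright grip and carry it to the black code reader without tipping it, so that the loose steel ball stays in its pocket. Finish while still holding the tray: level, still and centred about 6 cm above the reader's glass window, touching nothing but the gripper. Do not touch the reader with the tray and leave the other things on the bench where they are.

Things in the scene. Friction and masses are not known exactly. Their poses are not given: they have to be found in the camera images.
- drawer_unit: Dark grey drawer unit fixed on the bench, 150 mm deep (x, front included) x 140 wide (y) x 80 high, with one drawer; its white front covers the whole face. Origin: centre of its underside, on the bench. Its x axis points from drawer front to back, z up; the drawer slides out along -x, towards the robot. The closed front's outer face is 75 mm before the origin.
- drawer (a joint): How far the drawer is out, in m: 0 closed, 0.105 at its stop. Light friction (1 to 2 N); it stays where it is left. Inside, its floor is 12 mm above the bench and about 110 mm wide, its low side walls end 26 mm above the bench; the front panel is 8 mm thick and reaches from 5 to 77 mm above the bench.
- drawer_handle (a point): Middle of the black bow handle on the drawer front: a round bar of 10 mm diameter, 68 mm long along the unit's y, its centre line 38 mm out from the drawer front (33 mm of free gap behind the bar) and 55 mm above the bench. Moves with the drawer; axes as the unit's.
- tray: Loose blue ball tray, 0.08 to 0.16 kg, flat on the drawer floor, hidden inside at the start; it rides out with the drawer. Plate 96 (its x) x 84 (its y) x 10 mm with a 3.5 mm raised edge and an upright grip in the middle. Origin: centre of the underside, z up. Axes agree with the unit's to 3 degrees; drawer closed, its origin is 12 mm before the unit's origin (to 3 mm, and 6 mm sideways).
- tray_grip (a point): Top centre of the tray's upright grip, 52 mm above the tray's underside: a flat blade 28 mm long along the tray's x and 12 mm thick along its y, its sides free down to 14 mm above the underside. Pinch it from above across the 12 mm. Axes as the tray's.
- tray_pocket (a point): Centre of the ball when it sits in the middle of its pocket: 33 mm from the tray's centre along the tray's -x (towards the drawer front), 17.5 mm above the underside. The pocket is a round recess, 16 mm diameter, only 2.5 mm deep: the ball rolls out if the tray is tipped by some 40 degrees or jerked. An equal pocket on the +x side is empty.
- ball_center (a point): Centre of the loose steel ball, 20 mm diameter, 33 g, lying in the pocket with about 1.5 mm of play.
- reader: Black code reader that looks upward, fixed on the bench, 100 mm (x) x 90 mm (y) x 30 mm high, with a steel-framed blue-grey glass window in its top. Origin: centre of its underside, on the bench. It stands either to the right of the drawer unit or to the left of it, behind the pen tray.
- reader_window (a point): Centre of the reader's glass window, on its upper face, 30 mm above the bench; z up.
- tube_rack: Bystander: empty blue tube rack, 62 x 119 x 34 mm, loose; origin in the centre of its underside. It stands on the side where the reader is not.
- timer: Bystander: white countdown timer, 62 x 62 x 17 mm, loose; origin in the centre of its underside.
- beads_bottle: Bystander: small bottle with a green cap, 38 mm diameter, 70 mm high, loose; origin in the centre of its underside.
- kit_carton: Bystander: dark blue carton, 48 x 70 x 30 mm, loose; origin in the centre of its underside.

How it is judged:
By the outcome, as a careful person would: the job done as asked, in the order asked, and still so for the second after the job is handed in, while the arm keeps its last pose, push and grip.
It also fails if it takes over 58 s, if anything falls off the work surface, if the arm or the gripper's body presses on something with over 40 N, if the wrist force passes 120 N, or if a joint passes its speed limit or range.

## Robot

A 6-joint arm with a two-finger parallel gripper is mounted at the origin on a cart in front of the work surface, level with it; the furniture and walls round the work are solid. World frame = base frame: x ahead of the robot, y to its left, z up, the work surface at z = 0. Lengths are in m, angles in degrees, forces in N, time in s.
With the tool pointing down it reaches from about 0.4 to 0.825 m from the base axis. Payload 7 kg.
Tool frame: the origin (TCP) lies on the front face of the gripper's body, between the roots of the fingers; the fingertips stand 66 mm ahead of it and the grasp point (between the pads) lies 47 mm ahead of it; z points along the fingers, y is the line along which they close (so a half turn about z gives the same grasp; the last joint's range is limited). The gripper opens to 88 mm and grips with 3 to 60 N. Pads are 19 mm wide; open, the fingers measure 130 mm over their backs; the gripper's body (78 mm by 193 mm) begins 47 mm behind the grasp point.
Start: joints at [-59.754, 20.546, 0.682, 0, -70.136, -16.507], TCP at [0.16, -0.656, 0.292] pointing down, gripper open.
Joint ranges: [-176.03, 176.03], [-82.01, 121.73], [-58.28, 71.71], [-173.87, 95.51], [-174.79, -0.11], [-173.66, 173.66]. Speed limits (degrees/s): [136.94, 136.94, 172.46, 180, 180, 180].

## Interface

Orientations are given as [roll, pitch, yaw] about the fixed x, y, z axes, in that order (R = Rz(yaw) Ry(pitch) Rx(roll)).
In Python, from plant import ctrl gives the robot as it stands.
- The arm moves only by the tool send_rows, never from a script. Its argument "deltas" is a list of rows, each a list of 2 entries, a list of its own where there are three numbers: the shift along the tool's x, y, z each as a share of 800 mm, from -1 to 1, then the turn about the tool's z as a share of 90 degrees, from -1 to 1. A call has exactly 5 rows; each row is the pose to reach, as a shift and turn from the pose commanded when the call began, along the tool's axes at that moment; what a row does not reach only later rows make up. A row lasts 1/12 s, in which the tool goes at most 41.7 mm and 7.16 degrees, less where a joint would pass 70% of its speed; a pose out of reach is approached as far as the arm can. A call with a number of a shift or a turn outside -1 to 1 is refused whole. A call with a gripper value outside its range is refused whole. "gripper" is the opening, from 0 (shut) to 1 (fully open), set as the call begins (left out, the last holds). The fingers move at their own pace and stop on an object; the grip force is fixed at half the most. Time passes only in rows, so rows that repeat a pose let the fingers close, or fill a call up. It gives the time, the measured TCP pose, the force, the opening and the grip force at its end, in the units of the state.
- ctrl.get_obs(): the state, without advancing time (a new reading comes with each control period).
- ctrl.snapshot(name): name is "scene" or "top" or "wrist"; returns a dict with "color" (400x640x3 uint8, red, green, blue), "vertical_fov" (degrees; the focal length in pixels is half the picture's height over the tangent of half this angle, whatever the lens; pixels are square), "cx", "cy" (the principal point, pixels), "k1" (the pictures are not rectified: a ray, as slopes to the right and down, at radius r is drawn at 1 + k1 r^2 times it, then the intrinsics apply), "rvec" (rotation vector, rad) and "tvec" (3), from world to camera coordinates, as OpenCV has them. Camera axes: x right, y down, z forward; pixel columns grow to the right and rows downward; lengths in m; the calibration is good to about 2 mm. A picture is of the moment at which its call begins. There is no depth.
- ctrl.close_job(): hands the job in; it is judged then, once.
Trained networks look in a picture, given as the dict that the camera call returned (one of the last four; its "shot" number tells which), for a name from the list of things; names that differ only in an ending like _2 or _b are one class to them, and where a whole thing is asked for, a point or a joint stands for the part that bears it (a point fixed in the world has none). Each returns a list of dicts, best first, with "conf" (0 to 1); they miss things now and then, are a little off and sometimes report something else, mostly with a low value. They report only what shows in the picture. A call takes as long as a camera call.
- ctrl.boxes_of(picture, thing): "xy" ([column, row] as shares, 0 to 1, of the picture: columns of its width, rows of its height, amid what is visible of it).
- ctrl.cut_out(picture, thing): "pixels" (400x640 bool, what is visible of it) and "xy" ([column, row] as shares, 0 to 1, of the picture: columns of its width, rows of its height, amid what is visible of it).
The state is a dict: "clock": time; "joint_pos": joint angles; "qvel": joint speeds; "tau": joint torques, N m; "tool_pos": TCP position; "orientation": TCP orientation; "force": force on the tool from outside, world axes, zero at the start; "moment": the same for the moment, N m; "opening": finger opening in m; "gripper_force": force on a finger pad.
Only numpy, scipy, OpenCV 4.12 (cv2) and the standard library are available. Lean on these libraries where they do the work, as an engineer would, in place of code of your own. Each camera call takes 0.05 s, during which the arm holds its last target. There are 200 camera calls.

## Working session

There is one attempt and no reset: what is moved stays moved. The work goes in short steps, Python scripts to look and compute and a tool call to move; the robot and the scene stay as the last step left them, time stands still between calls to the robot, and variables do not carry over. Pictures are saved under pics/ and viewed, at most 10 in all, crops included, and the job is handed in when it is done.

Besides the shell and the picture viewer there is one more tool, called after "Request:" as a command line: name --argument value ..., lists and objects as JSON in quotes. send_rows: Moves the arm, as the interface text tells. Shift numbers are shares of 800 mm and turn numbers shares of 90 degrees, none past 1 either way. Its arguments: {"type":"object","properties":{"deltas":{"type":"array","items":{"type":"array"}},"gripper":{"type":"number"}},"required":["deltas"]}

```bash
mkdir -p pics; ls; cat > h.py <<'E'
import numpy as np, cv2
from plant import ctrl
from scipy.spatial.transform import Rotation as Ro
def cam(s):
    f=200/np.tan(np.radians(s["vertical_fov"])/2)
    R=cv2.Rodrigues(np.array(s["rvec"],float))[0]; t=np.array(s["tvec"],float).ravel()
    K=np.array([[f,0,s["cx"]],[0,f,s["cy"]],[0,0,1.]])
    return K,np.array([s["k1"],0,0,0.]),R,t
def ray(s,uv):
    K,d,R,t=cam(s)
    p=cv2.undistortPoints(np.array([[uv]],float),K,d)[0,0]
    return -R.T@t, R.T@np.array([p[0],p[1],1])
def onz(s,uv,z):
    o,d=ray(s,uv); return o+d*(z-o[2])/d[2]
def proj(s,P):
    K,d,R,t=cam(s)
    return cv2.projectPoints(np.array(P,float).reshape(-1,1,3),cv2.Rodrigues(R)[0],t,K,d)[0][:,0]
def save(s,n): cv2.imwrite("pics/"+n+".png",cv2.cvtColor(np.array(s["color"]),cv2.COLOR_RGB2BGR))
E
python3 - <<'E'
from h import *
o=ctrl.get_obs(); print({k:np.round(v,3).tolist() for k,v in o.items()})
Z=dict(drawer_unit=.08,drawer_handle=.055,reader=.03,reader_window=.03,tube_rack=.034,timer=.017,beads_bottle=.07,kit_carton=.03)
for n in ["scene","top"]:
    s=ctrl.snapshot(n); save(s,n+"0")
    print(n,np.round(-cam(s)[2].T@cam(s)[3],3))
    for k,z in Z.items():
        for b in ctrl.boxes_of(s,k)[:2]:
            uv=np.array(b["xy"])*[640,400]; print(k,round(b["conf"],2),uv.round(),onz(s,uv,z).round(3))
E
```

```text
pics
{'clock': 0.0, 'joint_pos': [-59.755, 20.592, 0.632, -0.02, -70.137, -16.507], 'qvel': [0.085, -0.047, 0.048, 0.077, -0.053, 0.103], 'tau': [0.001, -58.272, 29.306, 6.998, 0.007, -0.0], 'tool_pos': [0.16, -0.655, 0.291], 'orientation': [179.901, -0.009, -166.269], 'force': [0.088, 0.03, -0.404], 'moment': [0.006, 0.048, 0.037], 'gripper_force': 0.0, 'opening': 0.087}
scene [-0.475 -0.706  0.821]
drawer_unit 0.78 [334. 189.] [ 0.576 -0.253  0.08 ]
drawer_unit 0.56 [298. 162.] [ 0.668 -0.104  0.08 ]
drawer_handle 0.7 [330. 204.] [ 0.542 -0.258  0.055]
reader 0.72 [394. 239.] [ 0.498 -0.447  0.03 ]
reader_window 0.81 [393. 240.] [ 0.494 -0.444  0.03 ]
reader_window 0.66 [296. 162.] [ 0.739 -0.057  0.03 ]
tube_rack 0.56 [249. 175.] [0.614 0.034 0.034]
tube_rack 0.36 [335. 189.] [ 0.641 -0.23   0.034]
timer 0.66 [393. 240.] [ 0.51  -0.439  0.017]
timer 0.64 [407. 211.] [ 0.643 -0.436  0.017]
beads_bottle 0.51 [295. 164.] [ 0.67  -0.092  0.07 ]
kit_carton 0.57 [189. 227.] [0.338 0.046 0.03 ]
top [ 0.396 -0.215  1.131]
drawer_unit 0.86 [322. 168.] [ 0.615 -0.239  0.08 ]
drawer_handle 0.66 [325. 199.] [ 0.551 -0.245  0.055]
drawer_handle 0.45 [194. 168.] [0.626 0.04  0.055]
reader 0.59 [415. 216.] [ 0.513 -0.444  0.03 ]
reader 0.3 [189. 285.] [0.372 0.053 0.03 ]
reader_window 0.56 [413. 216.] [ 0.513 -0.439  0.03 ]
tube_rack 0.6 [196. 168.] [0.63  0.04  0.034]
timer 0.56 [405. 155.] [ 0.655 -0.43   0.017]
beads_bottle 0.68 [245. 123.] [ 0.72  -0.072  0.07 ]
kit_carton 0.79 [190. 288.] [0.365 0.05  0.03 ]
```

View pics/scene0.png

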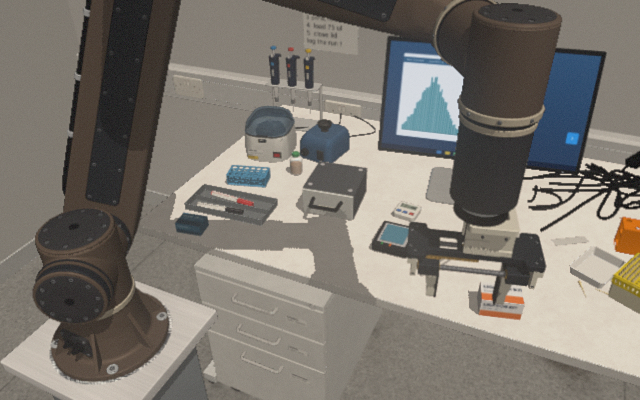

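View pics/top0.png

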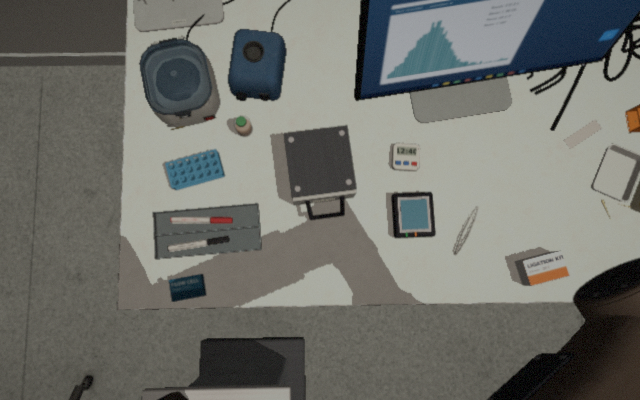

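```bash
cat >> h.py <<'E'
from scipy.optimize import minimize
def box(x0,x1,y0,y1,z0,z1): return np.array([[x,y,z] for x in(x0,x1) for y in(y0,y1) for z in(z0,z1)])
def sil(s,parts,p):
    c,q=np.cos(p[2]),np.sin(p[2]); m=np.zeros((1600,2560),np.uint8)
    for b in parts:
        w=b@np.array([[c,-q,0],[q,c,0],[0,0,1]]).T+[p[0],p[1],0]
        h=cv2.convexHull(((proj(s,w)+.5)*4).astype(np.float32)).round().astype(np.int32)
        cv2.fillConvexPoly(m,h,1)
    return cv2.resize(m.astype(np.float32),(640,400),interpolation=cv2.INTER_AREA)
def fit(views,parts,p0):
    def cost(q):
        p=[q[0],q[1],q[2]/3]; return sum(np.abs(sil(s,parts,p)-m).sum() for s,m in views)
    r=minimize(cost,[p0[0],p0[1],p0[2]*3],method="Nelder-Mead",options=dict(initial_simplex=np.array([p0[0],p0[1],p0[2]*3])+np.array([[0,0,0],[.02,0,0],[0,.02,0],[0,0,.3]]),xatol=1e-4))
    return np.array([r.x[0],r.x[1],r.x[2]/3]),r.fun,sum(m.sum() for _,m in views)
E
python3 - <<'E'
from h import *
U=[box(-.075,.075,-.07,.07,0,.08)]
Rd=[box(-.05,.05,-.045,.045,0,.03)]
S=[ctrl.snapshot("top"),ctrl.snapshot("scene")]
im=np.array(S[0]["color"]).copy()
for name,parts,p0 in(("drawer_unit",U,[.62,-.235,.1]),("reader",Rd,[.513,-.44,0])):
    V=[]
    for s in S:
        c=ctrl.cut_out(s,name)
        if not c: continue
        m=cv2.morphologyEx(np.array(c[0]["pixels"],np.uint8),cv2.MORPH_OPEN,np.ones((7,7),np.uint8)).astype(np.float32); V.append((s,m))
        if len(V)and s is S[0]: im[...,0][m>0]=255
    for v in [V[:1],V[1:],V]: 
        p,f,t=fit(v,parts,p0); print(name,p[:2].round(4),np.degrees(p[2]).round(2),f,t)
    c,q=np.cos(p[2]),np.sin(p[2])
    w=parts[0]@np.array([[c,-q,0],[q,c,0],[0,0,1]]).T+[p[0],p[1],0]
    for s,a in zip(S[:1],[im]):
        for u in proj(s,w): cv2.circle(a,tuple(int(x) for x in u.round()),1,(0,255,0),-1)
cv2.imwrite("pics/fit.png",cv2.cvtColor(cv2.resize(im[100:260,220:460],None,fx=3.3,fy=3.3,interpolation=0),cv2.COLOR_RGB2BGR))
E
```

```text
drawer_unit [ 0.6288 -0.2345] 5.99 109.1875 4833.0
drawer_unit [ 0.6366 -0.2321] 7.11 115.875 2998.0
drawer_unit [ 0.6286 -0.2342] 6.28 293.6875 7831.0
reader [ 0.5171 -0.4416] 2.27 149.125 1842.0
reader [ 0.5205 -0.4298] 12.96 310.8125 977.0
reader [ 0.5169 -0.44  ] 2.52 532.9375 2819.0
```

View pics/fit.png

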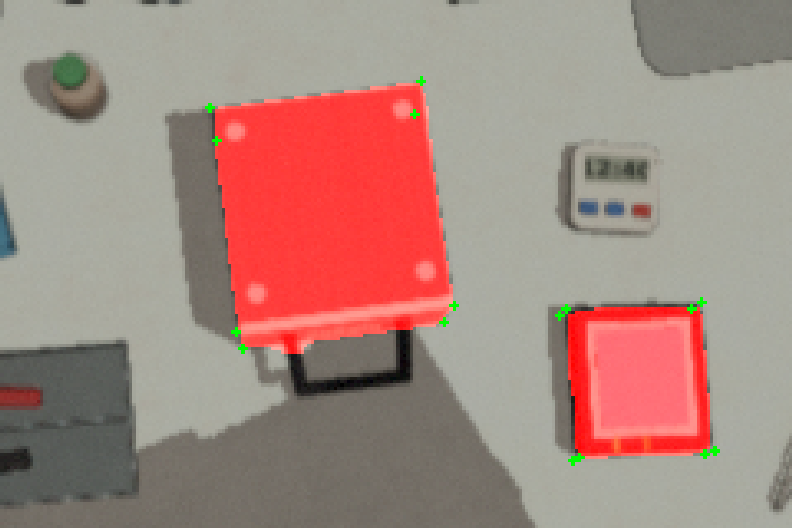

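The fitted green corners sit on the unit (220–355 px, 125–205 px). The reader window centre is at about (414,214.5) px, and the handle lies in front of the unit as expected.

```bash
cat >> h.py <<'E'
UX,UY,UA=.6285,-.2345,6.1
def upt(x,y=0):
    a=np.radians(UA); return np.array([UX+x*np.cos(a)-y*np.sin(a),UY+x*np.sin(a)+y*np.cos(a)])
def delta(xyz,yaw):
    "shares of a call's final row to reach xyz,yaw"
    o=ctrl.get_obs(); R=Ro.from_euler("xyz",[180,0,o["orientation"][2]],degrees=True).as_matrix()
    d=R.T@(np.array(xyz)-o["tool_pos"]); t=-((yaw-o["orientation"][2]+180)%360-180)
    print("clock",o["clock"],np.round(o["tool_pos"],4),np.round(o["orientation"],2),"F",np.round(o["force"],1),"open",round(o["opening"],4),o["gripper_force"])
    print("mm",(d*1e3).round(1),"deg",round(t,2)," shares",(d/.8).round(4),round(t/90,4))
E
python3 - <<'E'
from h import *
h=upt(-.113); print(h)
delta([h[0]-.01,h[1],.27],-83.9)
s=ctrl.snapshot("top"); print(onz(s,[413.9,214.5],.03))
E
```

```text
[ 0.51613981 -0.24650784]
clock 1.2 [ 0.1603 -0.6557  0.2921] [ 180.      0.   -166.26] F [ 0.8 -0.1  0.9] open 0.0877 0.0
mm [-433.1  315.3   22.1] deg -82.36  shares [-0.5414  0.3942  0.0277] -0.9151
[ 0.51689539 -0.4407533   0.03      ]
```

Request:
send_rows --deltas '[[[-0.03,0.02,0],-0.06],[[-0.07,0.05,0],-0.13],[[-0.115,0.084,0],-0.2],[[-0.16,0.116,0],-0.27],[[-0.2,0.146,0],-0.34]]' --gripper 0.3

```text
clock: 1.67
tool_pos: [0.286, -0.5061, 0.2922]
orientation: [-180.0, -0.0, -135.4]
force: [0.8, -0.1, -0.3]
opening: 0.0599
gripper_force: 0.0
```

```bash
python3 - <<'E'
from h import *
h=upt(-.113)
delta([h[0]-.01,h[1],.27],-83.9)
E
```

```text
clock 1.6667 [ 0.286  -0.5061  0.2922] [-179.99   -0.   -135.38] F [ 0.8 -0.1 -0.3] open 0.0599 0.0
mm [-339.1   30.2   22.2] deg -51.48  shares [-0.4238  0.0377  0.0277] -0.572
```

Request:
send_rows --deltas '[[[-0.042,0.004,0],-0.058],[[-0.084,0.008,0],-0.116],[[-0.127,0.011,0.005],-0.174],[[-0.17,0.015,0.01],-0.232],[[-0.212,0.019,0.014],-0.29]]'

```text
clock: 2.08
tool_pos: [0.3968, -0.3766, 0.2811]
orientation: [-180.0, 0.0, -109.3]
force: [0.2, -1.3, 0.7]
opening: 0.0288
gripper_force: 0.0
```

Request:
send_rows --deltas '[[[-0.045,-0.017,0],-0.06],[[-0.09,-0.035,0],-0.12],[[-0.13,-0.05,0.005],-0.18],[[-0.17,-0.065,0.01],-0.24],[[-0.198,-0.076,0.014],-0.282]]'

```text
clock: 2.5
tool_pos: [0.5078, -0.247, 0.2698]
orientation: [-180.0, -0.0, -83.8]
force: [0.3, 1.3, 0.0]
opening: 0.0261
gripper_force: 0.0
```

```bash
python3 - <<'E'
from h import *
h=upt(-.113)
s=ctrl.snapshot("wrist"); save(s,"w1")
for b in ctrl.boxes_of(s,"drawer_handle")[:2]:
    uv=np.array(b["xy"])*[640,400]; print(b["conf"],uv,onz(s,uv,.055))
print(proj(s,[[*upt(-.113,y),.055] for y in(-.034,0,.034)]).round(1).tolist(), proj(s,[[*upt(-.075,y),.08] for y in(-.07,.07)]).round(1).tolist())
delta([h[0],h[1],.16],-83.9)
E
```

```text
0.79 [277.376 176.68 ] [ 0.55173875 -0.25431234  0.055     ]
[[316.0, 151.6], [316.2, 189.3], [316.3, 224.9]] [[266.3, 109.9], [273.3, 272.3]]
clock 2.6 [ 0.5082 -0.2467  0.2692] [ 1.7999e+02  1.0000e-02 -8.3840e+01] F [-0.2  0.4 -0.9] open 0.0265 0.0
mm [  0.7  -7.9 109.2] deg 0.06  shares [ 0.0008 -0.0099  0.1365] 0.0007
```

View pics/w1.png

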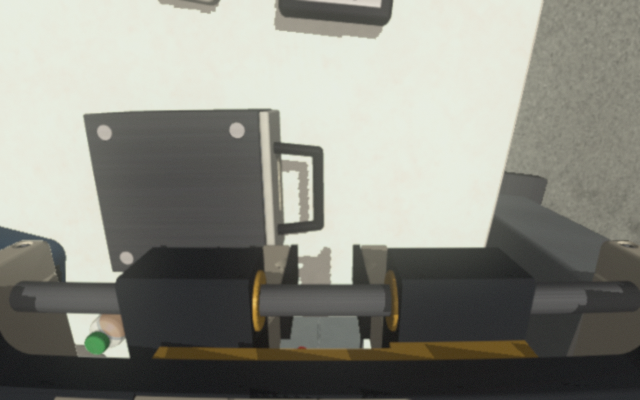

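The wrist view shows the handle bar at about column 318, rows 150–230, which matches the prediction (316, 151–225). I'll descend onto it.

Request:
send_rows --deltas '[[[0.001,-0.009,0.02],0],[[0.001,-0.009,0.05],0],[[0.001,-0.009,0.08],0],[[0.001,-0.009,0.11],0],[[0.001,-0.009,0.13],0]]' --gripper 0.27

```text
clock: 3.02
tool_pos: [0.5124, -0.2495, 0.1638]
orientation: [179.9, 0.0, -84.3]
force: [-0.0, -0.4, -0.0]
opening: 0.0239
gripper_force: 0.0
```

Request:
send_rows --deltas '[[[0,0,0.02],0],[[0,0,0.04],0],[[0,0,0.06],0],[[0,0,0.075],0],[[0,0,0.079],0]]'

```text
clock: 3.43
tool_pos: [0.5121, -0.2495, 0.1007]
orientation: [179.8, 0.1, -84.3]
force: [0.1, -0.1, -0.5]
opening: 0.0237
gripper_force: 0.0
```

Request:
send_rows --deltas '[[[0,0,0],0],[[0,0,0],0],[[0,0,0],0],[[0,0,0],0],[[0,0,0],0]]' --gripper 0

```text
clock: 3.85
tool_pos: [0.5141, -0.2495, 0.1035]
orientation: [-179.9, -0.0, -84.2]
force: [1.5, -1.4, 1.0]
opening: 0.0091
gripper_force: 30.0
```

Request:
send_rows --deltas '[[[0,0.003,0],0],[[0,0.01,0],0],[[0,0.02,0],0],[[0,0.03,0],0],[[0,0.04,0],0]]'

```text
clock: 4.27
tool_pos: [0.4816, -0.2531, 0.1034]
orientation: [-179.9, -0.1, -84.1]
force: [2.1, -5.6, 4.1]
opening: 0.0088
gripper_force: 30.0
```

Request:
send_rows --deltas '[[[0,0.01,0],0],[[0,0.02,0],0],[[0,0.03,0],0],[[0,0.04,0],0],[[0,0.05,0],0]]'

```text
clock: 4.68
tool_pos: [0.4419, -0.2576, 0.1035]
orientation: [-179.9, -0.1, -84.1]
force: [1.6, -9.7, 1.8]
opening: 0.0093
gripper_force: 30.0
```

Request:
send_rows --deltas '[[[0,0.01,0],0],[[0,0.019,0],0],[[0,0.026,0],0],[[0,0.031,0],0],[[0,0.035,0],0]]'

```text
clock: 5.1
tool_pos: [0.4141, -0.2608, 0.1035]
orientation: [-179.9, -0.1, -84.2]
force: [2.7, -11.1, 0.4]
opening: 0.0091
gripper_force: 30.0
```

Request:
send_rows --deltas '[[[0,0.002,0],0],[[0,0.004,0],0],[[0,0.006,0],0],[[0,0.008,0],0],[[0,0.008,0],0]]'

```text
clock: 5.52
tool_pos: [0.41, -0.2612, 0.1036]
orientation: [-179.6, -0.2, -84.1]
force: [8.6, -9.1, -5.4]
opening: 0.0092
gripper_force: 30.0
```

Request:
send_rows --deltas '[[[0.001,0.001,0],0],[[0.001,0.002,0],0],[[0.001,0.003,0],0],[[0.001,0.004,0],0],[[0.001,0.004,0],0]]'

```text
clock: 5.93
tool_pos: [0.4097, -0.2615, 0.1036]
orientation: [-179.4, -0.2, -84.1]
force: [17.5, -1.3, -12.9]
opening: 0.0089
gripper_force: 30.0
```

```bash
python3 - <<'E'
from h import *
o=ctrl.get_obs(); print(o["tool_pos"],o["force"])
s=ctrl.snapshot("top"); save(s,"top1")
im=np.array(s["color"])[130:280,220:440]; cv2.imwrite("pics/t1.png",cv2.cvtColor(cv2.resize(im,None,fx=3.5,fy=3.5),cv2.COLOR_RGB2BGR))
for k in("tray","tray_grip","ball_center"):
  for b in ctrl.boxes_of(s,k)[:1]: print(k,b["conf"],np.array(b["xy"])*[640,400])
E
```

```text
[ 0.40965235 -0.26146829  0.10362142] [ 17.53887214  -1.2757639  -12.92409427]
tray 0.79 [330.112 205.8  ]
tray_grip 0.64 [327.616 204.4  ]
```

Request:
send_rows --deltas '[[[0,-0.003,0],0],[[0,-0.003,0],0],[[0,-0.003,0],0],[[0,-0.003,0],0],[[0,-0.003,0],0]]' --gripper 0.27

```text
clock: 6.55
tool_pos: [0.4057, -0.2608, 0.1023]
orientation: [179.9, 0.0, -84.2]
force: [-0.3, 0.8, -0.1]
opening: 0.0232
gripper_force: 0.0
```

Request:
send_rows --deltas '[[[0,-0.003,-0.01],0],[[0,-0.003,-0.03],0],[[0,-0.003,-0.06],0],[[0,-0.003,-0.1],0],[[0,-0.003,-0.14],0]]'

```text
clock: 6.97
tool_pos: [0.4085, -0.2606, 0.2159]
orientation: [179.9, 0.0, -84.2]
force: [1.8, -0.2, -0.5]
opening: 0.0237
gripper_force: 0.0
```

Request:
send_rows --deltas '[[[0,-0.02,-0.03],0.07],[[0,-0.04,-0.045],0.14],[[0,-0.06,-0.045],0.22],[[0,-0.08,-0.045],0.3],[[0,-0.1,-0.045],0.37]]' --gripper 0.5

```text
clock: 7.38
tool_pos: [0.4893, -0.2525, 0.2517]
orientation: [-179.9, 0.0, -117.9]
force: [0.4, -0.3, 0.9]
opening: 0.0432
gripper_force: 0.0
```

Request:
send_rows --deltas '[[[0,0,0],0.07],[[0,0,0],0.14],[[0,0,0],0.22],[[0,0,0],0.3],[[0,0,0],0.37]]'

```text
clock: 7.8
tool_pos: [0.4886, -0.2525, 0.251]
orientation: [180.0, -0.0, -151.2]
force: [0.5, 0.5, 0.6]
opening: 0.0435
gripper_force: 0.0
```

Request:
send_rows --deltas '[[[0,0,0],0.07],[[0,0,0],0.14],[[0,0,0],0.22],[[0,0,0],0.26],[[0,0,0],0.26]]'

```text
clock: 8.22
tool_pos: [0.4886, -0.2526, 0.251]
orientation: [180.0, -0.0, -174.4]
force: [0.4, -0.4, -0.0]
opening: 0.044
gripper_force: 0.0
```

```bash
python3 - <<'E'
from h import *
s=ctrl.snapshot("wrist"); save(s,"w2"); s2=ctrl.snapshot("top")
im=np.array(s2["color"])[130:280,220:440]; cv2.imwrite("pics/t2.png",cv2.cvtColor(cv2.resize(im,None,fx=3.5,fy=3.5),cv2.COLOR_RGB2BGR))
for S in(s,s2):
 for k,z in(("tray",.025),("tray_grip",.064),("ball_center",.0295),("drawer_handle",.055)):
  for b in ctrl.boxes_of(S,k)[:1]: uv=np.array(b["xy"])*[640,400]; print(k,b["conf"],uv.round(1),onz(S,uv,z).round(4))
g=upt(-.117); print(g,proj(s,[[*g,.064],[*upt(-.15),.0295],[*upt(-.218),.055]]))
delta([*g,.25],-173.9)
E
```

```text
tray 0.91 [324.9 211.2] [ 0.5133 -0.2507  0.025 ]
tray_grip 0.71 [325.7 207.9] [ 0.4981 -0.2516  0.064 ]
ball_center 0.58 [323.9 179.9] [ 0.4822 -0.2547  0.0295]
drawer_handle 0.79 [338.5 155.9] [ 0.4553 -0.2452  0.055 ]
tray_grip 0.62 [326.5 238.6] [ 0.4649 -0.2458  0.064 ]
drawer_handle 0.78 [332.  245.2] [ 0.4512 -0.2575  0.055 ]
[ 0.51216246 -0.2469329 ] [[329.50442602 224.26284517]
 [328.88863444 177.35544669]
 [328.89713367  99.83486858]]
clock 8.7167 [ 0.4889 -0.2526  0.2506] [ 180.     -0.   -174.15] F [0.2 0.9 0. ] open 0.0437 0.0
mm [-23.7   3.3   0.6] deg -0.25  shares [-0.0297  0.0041  0.0007] -0.0028
```

View pics/w2.png

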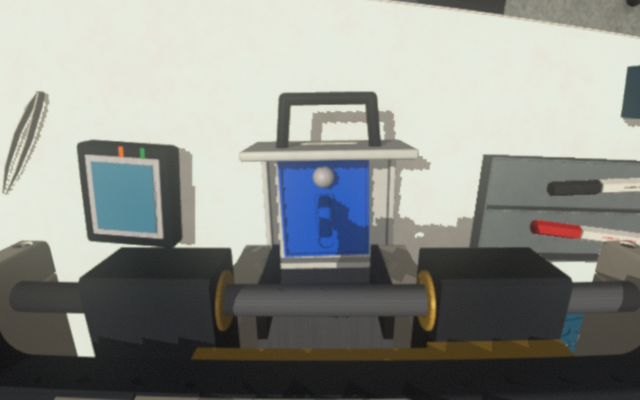

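View pics/t2.png

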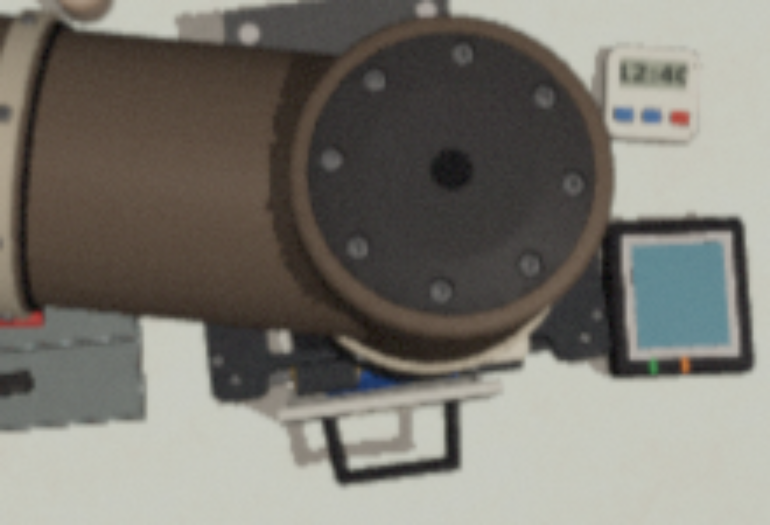

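The wrist view shows the drawer fully out: the handle bar is at row 97 against 99.8 predicted. The tray spans columns 279–371 and rows 160–258, the ball is in its pocket at (323,177), and the blade is at about column 325.

```bash
python3 - <<'E'
from h import *
s=ctrl.snapshot("wrist"); c=ctrl.cut_out(s,"tray")[0]; m=np.array(c["pixels"],np.uint8)
rgb=np.array(s["color"]).astype(int); 
blue=((rgb[...,2]>rgb[...,0]+50)&(rgb[...,2]>rgb[...,1]+40)).astype(np.uint8)
ys,xs=np.where(blue); k=(xs>250)&(xs<400)&(ys>140)&(ys<280)
mm=np.zeros((400,640),np.float32); mm[ys[k],xs[k]]=1
mm=cv2.morphologyEx(mm,cv2.MORPH_CLOSE,np.ones((31,31)))
parts=[box(-.048,.048,-.042,.042,.012,.0255)]
for M in(mm,m.astype(np.float32)):
    p,f,t=fit([(s,M)],parts,[.512,-.25,.1]); print(p.round(4),np.degrees(p[2]).round(2),f,t)
    a=p[2]; R=np.array([[np.cos(a),-np.sin(a)],[np.sin(a),np.cos(a)]])
    print("ball from fit",R@[-.033,0]+p[:2], "corner px",proj(s,[[*(R@q+p[:2]),.0255] for q in([-.048,-.042],[-.048,.042],[.048,-.042],[.048,.042])]).round(0).tolist())
    print("blade top px",proj(s,[[*(R@q+p[:2]),z] for z in(.064,.026) for q in([-.014,-.006],[-.014,.006],[.014,-.006],[.014,.006])]).round(0).tolist())
b=ctrl.cut_out(s,"ball_center"); 
if b: q=np.argwhere(b[0]["pixels"]); print("ball",b[0]["conf"],q.mean(0)[::-1],onz(s,q.mean(0)[::-1],.0295))
print("cam",-cam(s)[2].T@cam(s)[3])
im=cv2.resize(rgb[130:280,250:400].astype(np.uint8),None,fx=4,fy=4); cv2.imwrite("pics/w3.png",im[...,::-1])
E
```

```text
[ 0.5149 -0.2511  0.139 ] 7.96 559.0 8219.0
ball from fit [ 0.48223264 -0.25563747] corner px [[276.0, 164.0], [368.0, 161.0], [284.0, 260.0], [369.0, 258.0]]
blade top px [[316.0, 211.0], [331.0, 211.0], [318.0, 242.0], [332.0, 242.0], [317.0, 199.0], [330.0, 198.0], [319.0, 227.0], [331.0, 227.0]]
[ 0.5142 -0.2514  0.1374] 7.87 726.0 8071.0
ball from fit [ 0.48147206 -0.25589159] corner px [[276.0, 163.0], [368.0, 160.0], [283.0, 260.0], [368.0, 257.0]]
blade top px [[316.0, 210.0], [331.0, 210.0], [318.0, 241.0], [332.0, 241.0], [317.0, 198.0], [330.0, 198.0], [318.0, 226.0], [331.0, 226.0]]
ball 0.75 [322.76294278 176.56675749] [ 0.47941086 -0.25613771  0.0295    ]
cam [ 0.41348971 -0.26108829  0.34332991]
```

View pics/w3.png

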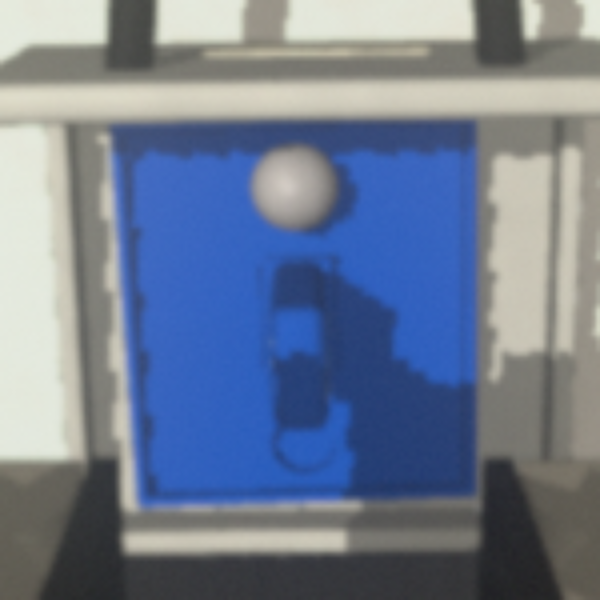

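```bash
python3 - <<'E'
from h import *
delta([.5112,-.2512,.097],-172)
E
```

```text
clock 8.8667 [ 0.4889 -0.2526  0.2505] [ 180.     -0.   -174.17] F [-0.1 -0.4 -0.5] open 0.0438 0.0
mm [-22.3  -0.9 153.5] deg -2.17  shares [-0.0279 -0.0011  0.1919] -0.0241
```

Request:
send_rows --deltas '[[[-0.01,-0.001,0.01],-0.01],[[-0.02,-0.001,0.03],-0.02],[[-0.028,-0.001,0.06],-0.024],[[-0.028,-0.001,0.08],-0.024],[[-0.028,-0.001,0.1],-0.024]]'

```text
clock: 9.28
tool_pos: [0.5117, -0.2509, 0.1687]
orientation: [180.0, -0.1, -172.0]
force: [0.3, -0.3, -0.5]
opening: 0.0439
gripper_force: 0.0
```

Request:
send_rows --deltas '[[[0,0,0.02],0],[[0,0,0.04],0],[[0,0,0.06],0],[[0,0,0.078],0],[[0,0,0.09],0]]'

```text
clock: 9.7
tool_pos: [0.5109, -0.251, 0.0964]
orientation: [180.0, -0.1, -172.0]
force: [-0.2, -0.1, -0.7]
opening: 0.0438
gripper_force: 0.0
```

```bash
python3 - <<'E'
from h import *
delta([.5112,-.2512,.097],-172)
s=ctrl.snapshot("wrist"); save(s,"w4")
E
```

```text
clock 9.7 [ 0.5109 -0.251   0.0964] [ 1.7996e+02 -1.1000e-01 -1.7199e+02] F [-0.2 -0.1 -0.7] open 0.0438 0.0
mm [-0.2 -0.3 -0.6] deg 0.01  shares [-0.0003 -0.0003 -0.0008] 0.0002
```

View pics/w4.png

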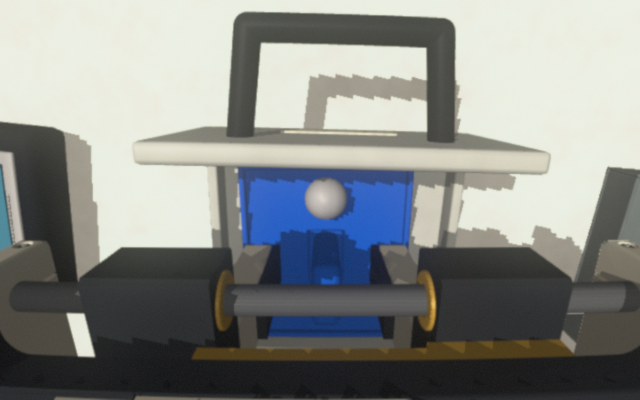

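The blade (column ~327) is centred between the fingers (275–376) and the ball is in its pocket at (326,199). Closing now.

Request:
send_rows --deltas '[[[0,0,0],0],[[0,0,0],0],[[0,0,0],0],[[0,0,0],0],[[0,0,0],0]]' --gripper 0

```text
clock: 10.17
tool_pos: [0.5117, -0.2512, 0.0994]
orientation: [-180.0, 0.1, -172.0]
force: [0.2, 0.5, 0.3]
opening: 0.0158
gripper_force: 0.0
```

Request:
send_rows --deltas '[[[0,0,0],0],[[0,0,0],0],[[0,0,0],0],[[0,0,0],0],[[0,0,0],0]]'

```text
clock: 10.58
tool_pos: [0.5116, -0.2511, 0.0992]
orientation: [-180.0, 0.1, -172.0]
force: [-1.3, 1.2, 7.1]
opening: 0.0122
gripper_force: 30.0
```

Request:
send_rows --deltas '[[[0,0,-0.001],0],[[0.001,0,-0.003],0],[[0.002,0,-0.006],0],[[0.002,0,-0.009],0],[[0.002,0,-0.012],0]]'

```text
clock: 11.0
tool_pos: [0.5095, -0.2514, 0.1083]
orientation: [180.0, -0.0, -172.0]
force: [-0.5, -0.0, -1.1]
opening: 0.0117
gripper_force: 30.0
```

```bash
python3 - <<'E'
from h import *
delta([.5169,-.4408,.175],-172)
E
```

```text
clock 11.0 [ 0.5095 -0.2514  0.1083] [ 1.7999e+02 -2.0000e-02 -1.7202e+02] F [-0.5 -0.  -1.1] open 0.0117 29.999634325504303
mm [  18.9 -188.6  -66.7] deg -0.02  shares [ 0.0237 -0.2358 -0.0834] -0.0003
```

Request:
send_rows --deltas '[[[0,0,-0.004],0],[[0,0,-0.01],0],[[0,0,-0.018],0],[[0,0,-0.028],0],[[0,0,-0.038],0]]'

```text
clock: 11.42
tool_pos: [0.5097, -0.2514, 0.1395]
orientation: [-180.0, 0.0, -172.0]
force: [0.5, -0.1, -1.0]
opening: 0.0118
gripper_force: 30.0
```

Request:
send_rows --deltas '[[[0,0,-0.012],0],[[0,0,-0.024],0],[[0,0,-0.036],0],[[0,0,-0.047],0],[[0,0,-0.057],0]]'

```text
clock: 11.83
tool_pos: [0.5098, -0.2514, 0.1854]
orientation: [-180.0, 0.0, -172.0]
force: [1.3, -0.0, -1.2]
opening: 0.0118
gripper_force: 30.0
```

Request:
send_rows --deltas '[[[0,0,-0.008],0],[[0,0,-0.014],0],[[0,0,-0.018],0],[[0,0,-0.02],0],[[0,0,-0.02],0]]'

```text
clock: 12.25
tool_pos: [0.5097, -0.2513, 0.2003]
orientation: [-180.0, 0.0, -172.0]
force: [0.6, -0.3, -1.7]
opening: 0.0119
gripper_force: 30.0
```

```bash
python3 - <<'E'
from h import *
delta([.5169,-.4408,.177],-172)
s=ctrl.snapshot("wrist"); b=ctrl.boxes_of(s,"ball_center"); print([(x["conf"],np.array(x["xy"])*[640,400]) for x in b[:2]])
K,d,R,t=cam(s)
o=ctrl.get_obs(); p=np.array(o["tool_pos"]); a=np.radians(8)
print(proj(s,[[p[0]-.033*np.cos(a),p[1]-.033*np.sin(a),p[2]-.0872+.0175]]))
E
```

```text
clock 12.25 [ 0.5097 -0.2513  0.2003] [-1.8000e+02  1.0000e-02 -1.7202e+02] F [ 0.6 -0.3 -1.7] open 0.0119 29.99953329563141
mm [  19.2 -188.7   23.3] deg -0.02  shares [ 0.024  -0.2358  0.0291] -0.0002
[(0.82, array([324.672, 195.32 ]))]
[[326.54446232 193.6835844 ]]
```

Request:
send_rows --deltas '[[[0,-0.003,0],0],[[0.001,-0.008,0],0],[[0.0015,-0.015,0],0],[[0.0025,-0.025,0],0],[[0.0035,-0.036,0],0]]'

```text
clock: 12.77
tool_pos: [0.5109, -0.281, 0.2001]
orientation: [-180.0, -0.0, -172.0]
force: [-0.1, -0.1, -1.9]
opening: 0.0118
gripper_force: 30.0
```

Request:
send_rows --deltas '[[[0.0013,-0.013,0],0],[[0.0026,-0.026,0],0],[[0.004,-0.04,0],0],[[0.0055,-0.054,0],0],[[0.007,-0.068,0],0]]'

```text
clock: 13.18
tool_pos: [0.5128, -0.3363, 0.2001]
orientation: [180.0, -0.0, -172.0]
force: [0.1, 0.6, -1.6]
opening: 0.0119
gripper_force: 30.0
```

Request:
send_rows --deltas '[[[0.0015,-0.014,0],0],[[0.003,-0.028,0],0],[[0.0045,-0.042,0],0],[[0.006,-0.056,0],0],[[0.0075,-0.07,0],0]]'

```text
clock: 13.6
tool_pos: [0.5147, -0.3924, 0.2001]
orientation: [180.0, -0.0, -172.0]
force: [0.8, -0.3, -0.3]
opening: 0.0117
gripper_force: 30.0
```

Request:
send_rows --deltas '[[[0.0015,-0.013,0.001],0],[[0.003,-0.025,0.003],0],[[0.0045,-0.036,0.006],0],[[0.0055,-0.045,0.009],0],[[0.006,-0.052,0.012],0]]'

```text
clock: 14.02
tool_pos: [0.5156, -0.4339, 0.1901]
orientation: [180.0, -0.0, -172.0]
force: [-0.1, -1.4, -1.8]
opening: 0.0118
gripper_force: 30.0
```

Request:
send_rows --deltas '[[[0,-0.005,0.003],0],[[0,-0.008,0.006],0],[[0,-0.01,0.009],0],[[0,-0.01,0.012],0],[[0,-0.01,0.014],0]]'

```text
clock: 14.43
tool_pos: [0.5168, -0.4407, 0.179]
orientation: [180.0, -0.0, -172.0]
force: [-0.5, 0.2, -0.4]
opening: 0.0119
gripper_force: 30.0
```

```bash
python3 - <<'E'
from h import *
delta([.5169,-.4408,.177],-172)
s=ctrl.snapshot("wrist"); b=ctrl.boxes_of(s,"ball_center"); print([(x["conf"],np.array(x["xy"])*[640,400]) for x in b[:2]])
s2=ctrl.snapshot("scene")
A=cv2.resize(np.array(s["color"]),(480,300)); B=cv2.resize(np.array(s2["color"])[120:320,280:600],(480,300))
cv2.imwrite("pics/f.png",np.vstack([A,B])[...,::-1])
E
```

```text
clock 14.4333 [ 0.5168 -0.4407  0.179 ] [ 1.7998e+02 -2.0000e-02 -1.7201e+02] F [-0.5  0.2 -0.4] open 0.0119 29.999487698078156
mm [-0.1 -0.1  2. ] deg -0.01  shares [-0.0001 -0.0001  0.0024] -0.0001
[(0.78, array([324.8 , 197.68]))]
```

View pics/f.png

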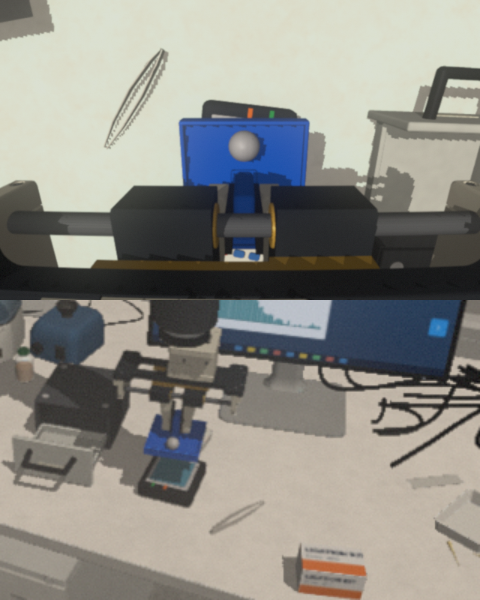

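The ball sits in its pocket (wrist image 325,198), the tray hangs level over the reader, and the drawer is still open. I'll trim 2 mm down, let it settle and hand in.

Request:
send_rows --deltas '[[[0,0,0.001],0],[[0,0,0.002],0],[[0,0,0.002],0],[[0,0,0.002],0],[[0,0,0.002],0]]'

```text
clock: 15.0
tool_pos: [0.5169, -0.441, 0.1779]
orientation: [-180.0, 0.0, -172.0]
force: [0.3, -0.0, -1.0]
opening: 0.0119
gripper_force: 30.0
```

Request:
send_rows --deltas '[[[0,0,0],0],[[0,0,0],0],[[0,0,0],0],[[0,0,0],0],[[0,0,0],0]]'

```text
clock: 15.42
tool_pos: [0.5169, -0.441, 0.1778]
orientation: [180.0, 0.0, -172.0]
force: [-0.4, -0.6, -1.7]
opening: 0.012
gripper_force: 30.0
```

```bash
python3 - <<'E'
from h import *
delta([.5169,-.4408,.177],-172)
print(ctrl.close_job())
E
```

```text
clock 15.4167 [ 0.5169 -0.441   0.1778] [ 180.      0.   -172.02] F [-0.4 -0.6 -1.7] open 0.012 29.99956101179123
mm [-0.1  0.2  0.8] deg -0.02  shares [-0.0001  0.0002  0.001 ] -0.0002
the job is handed in; nothing more can be done
None
```

I handed the job in at 15.4 s, no verdict returned: the drawer is open at its stop, and the gripper holds the tray level and still about 6 cm above the centre of the reader window, with the ball in its pocket.

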